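Pop open the lid of the dye colorimeter

ROBOT

A 6-joint arm with a two-finger parallel gripper is mounted at the origin on the work surface. World frame = base frame: x ahead of the robot, y to its left, z up, the work surface at z = 0. Lengths are in m, angles in rad, forces in N, time in s.
With the tool pointing down it reaches from about 0.35 to 1 m from the base axis. Payload 7.1 kg.
Tool frame: the origin (TCP) lies between the finger pads; the fingertips stand 22 mm ahead of it and the grasp point (between the pads) lies 3 mm ahead of it; z points along the fingers, y is the line along which they close (so a half turn about z gives the same grasp; the last joint's range is limited). The gripper opens to 85 mm and grips with 20 to 120 N. Pads are 22 mm wide; open, the fingers measure 114 mm over their backs; the gripper's body (76 mm by 85 mm) begins 54 mm behind the grasp point. The pads swing forward as they close: fully open they stand 13 mm farther back than shut.
Start: joints at [-1.318, 0.423, 1.63, -0, 1.089, -0.019], TCP at [0.168, -0.602, 0.253] pointing down, gripper open.
Joint ranges: [-3, 3], [-0.9, 2.11], [0.09, 2.58], [-1.31, 4.45], [0.11, 2.69], [-2.54, 2.54]. Speed limits (rad/s): [2.39, 2.39, 3.01, 3.14, 3.14, 3.14].

INTERFACE

Orientations are given as a rotation vector (axis times angle).
In Python, from rig import manip gives the robot as it stands. The module is installed in compiled form; this text tells all that it offers. Calls block until the motion is done:
- manip.move_to(position, orientation): joint-space move of the TCP to a pose.
- manip.servo_line(position, orientation=None, rate=0.15): straight line of the TCP; orientation=None keeps the orientation; rate is the mean speed in m/s.
- manip.set_joints(angles): joint-space move.
- manip.command_gripper(opening, f_grip=None): finger opening in m; f_grip is the grip in N (None keeps the last); returns when the fingers have stopped.
- manip.hold(seconds).
- manip.solve_ik(position, orientation): joint angles nearest the present ones, or None.
- manip.camera(name): name is "scene" or "side" or "wrist"; returns a dict with "image" (384x512x3 uint8, red, green, blue), "fx", "fy", "cx", "cy" (pixels), "cam_to_world" (4x4, takes a point from camera to world coordinates); the wrist camera has in their place "mount" (4x4, takes a point from camera to tool coordinates, whose origin is the TCP and whose axes are the flange's). Camera axes: x right, y down, z forward; pixel columns grow to the right and rows downward; lengths in m; the calibration is good to about 2 mm. A picture is of the moment at which its call begins: read the wrist's pose just before it. There is no depth.
A pose or a line that the arm cannot do raises manip.IKError and nothing moves.
- manip.sign_off(): hands the job in; it is judged then, once.
Readings, each from a call of its own:
- manip.get_time(): time.
- manip.get_joint_positions(): joint angles.
- manip.get_joint_vel(): joint speeds.
- manip.get_tau(): joint torques, N m.
- manip.get_position(): TCP position.
- manip.get_ee_rot(): TCP orientation.
- manip.get_contact_force(): force on the tool from outside, world axes, zero at the start.
- manip.get_torque(): the same for the moment, N m.
- manip.get_width(): finger opening in m.
- manip.get_grip_force(): force on a finger pad.
Only numpy, scipy, OpenCV 4.12 (cv2) and the standard library are available. Lean on these libraries where they do the work, as an engineer would, in place of code of your own. Each camera call takes 0.05 s, during which the arm holds its last target. There are 200 camera calls.

TASK

Open the small colorimeter on the dye bench for the next sample: press its release tab with a fingertip so that the latched lid springs up by itself, then push the lid back past upright until it lies fully open, and take the hand away. Do not press the round key, do not shove, lift or tip the colorimeter, and leave the tube, jar and bottle beside it standing where they are.

Things in the scene. Friction and masses are not known exactly. Their poses are not given: they have to be found in the camera images.
- colorimeter: Loose (not fixed) low white instrument, 220 deep (x) x 170 wide (y) mm, 1.5 to 2.3 kg, on four rubber feet. Origin: centre of its underside, on the bench. +x is its rear (the lid's hinge side), -x its front (display, round key), z up. Its flat deck is 55 mm above the bench; the lid, on a 65 mm high sample chamber, fills the middle of its rear half. The release tab is on the centre line just ahead of the lid.
- lid (a joint): Lid angle in rad. 0 = shut, lying level under the tab's nose; after release a spring leg lifts it by itself (in about 1 s) to about 1.05 and it rests there; beyond that it swings freely and almost without resistance, tipping back again if let go before about 1.6; past upright (1.6) it falls open by its own weight to the stop at 1.9 and stays. Axis: through lid_hinge, along the instrument's y.
- lid_hinge (a point): Point on the lid's hinge axis at the middle of the lid's width: 85 mm towards the rear (+x) of the colorimeter's origin, 71 mm above the bench. Orientation: the lid's own axes.
- lid_edge (a point): Middle of the lid's free front edge, 90 mm from the hinge axis, halfway through the lid's thickness. The lid is a grey plate 90 long x 84 wide x 10 mm thick; shut, its underside is 66 and its top 76 mm above the bench and it overhangs the chamber by 5 mm in front. At its sprung-up rest the edge is about 149 mm above the bench and 45 mm ahead (-x) of the hinge. Turns with the lid.
- tab (a joint): Release tab angle in rad, 0 = at rest, grows as its pad is pressed down, stop at 0.26. It is a spring rocker whose pivot is 14 mm ahead (-x) of the colorimeter's origin and 45 mm above the bench; its nose (5 mm high, top 81 mm above the bench) hooks 4 mm over the lid's front edge and lets go at about 0.13 to 0.16 (pad pressed 4 to 4.5 mm at tab_pad). Needs about 2 N to start and 4 N to press to the stop (7 mm) at tab_pad. It springs back when let go.
- tab_pad (a point): Centre of the top face of the tab's black pad, 42 mm ahead (-x) of the colorimeter's origin and 74 mm above the bench at rest. The pad reaches 16 mm further forward and 20 mm to each side, 8 mm thick with 11 mm of free space below. Press straight down here.
- key (a joint): Travel in m of the round key, 0 = up, 0.004 = fully pressed. Not to be pressed.
- key_top (a point): Centre of the top of the round key, 20 mm in diameter, 62 mm above the bench, on the front right of the deck (85 mm ahead, 55 mm to -y of the colorimeter's origin).
- sample_tube: Bystander: closed clear tube with dark red contents and a white cap, 36 mm across, 114 mm tall, standing. Origin: centre of its underside.
- jar: Bystander: glass jar with a brass cap, 54 mm across, about 70 mm tall, standing. Origin: centre of its underside.
- corked_bottle: Bystander: brown glass bottle with a cork, 65 mm across, 132 mm tall, standing. Origin: centre of its underside.

How it is judged:
By the outcome, as a careful person would: the job done as asked, in the order asked, and still so for the second after the job is handed in, with the robot touching nothing.
It also fails if it takes over 38 s, if anything falls off the work surface, if the arm or the gripper's body presses on something with over 40 N, if the wrist force passes 120 N, or if a joint passes its speed limit or range.

## Working session

There is one attempt and no reset: what is moved stays moved. The work goes in short steps, each a Python script; the robot and the scene stay as the last script left them, time stands still between calls to the robot, and variables do not carry over. Pictures are saved under pics/ and viewed, at most 10 in all, crops included, and the job is handed in when it is done.

```bash
mkdir -p pics
python3 - <<'E'
from rig import manip
import cv2, numpy as np, pickle
d={}
for n in("scene","side","wrist"):
    c=manip.camera(n); d[n]=c; cv2.imwrite(f"pics/{n}0.png",c["image"][:,:,::-1])
a=cv2.resize(d["scene"]["image"],(800,600))
cv2.imwrite("pics/scene_big.png",a[:,:,::-1])
pickle.dump(d,open("d0.pkl","wb"))
for n in d: print(n,d[n]["fx"],d[n]["cx"],d[n]["cy"],np.round(d[n].get("cam_to_world",d[n].get("mount")),3).tolist())
print(manip.get_ee_rot(),manip.get_time())
E
```

```text
scene 352.5696108771655 255.36008338925453 193.47105221670776 [[0.412, 0.709, -0.573, 0.962], [0.911, -0.324, 0.254, -0.118], [-0.006, -0.626, -0.779, 0.612], [0.0, 0.0, 0.0, 1.0]]
side 438.3296471833147 255.9321808458259 189.51979383429244 [[-0.841, -0.308, 0.446, 0.19], [-0.541, 0.472, -0.696, 0.668], [0.004, -0.826, -0.563, 0.55], [0.0, 0.0, 0.0, 1.0]]
wrist 341.0255029445428 251.6926640088264 192.61830724963556 [[0.001, -0.95, -0.311, 0.079], [1.0, 0.001, 0.001, 0.0], [-0.0, -0.311, 0.95, -0.121], [0.0, 0.0, 0.0, 1.0]]
[-3.11144112e+00 -4.25338454e-01  1.90961437e-04] 0.15
```

View pics/scene_big.png

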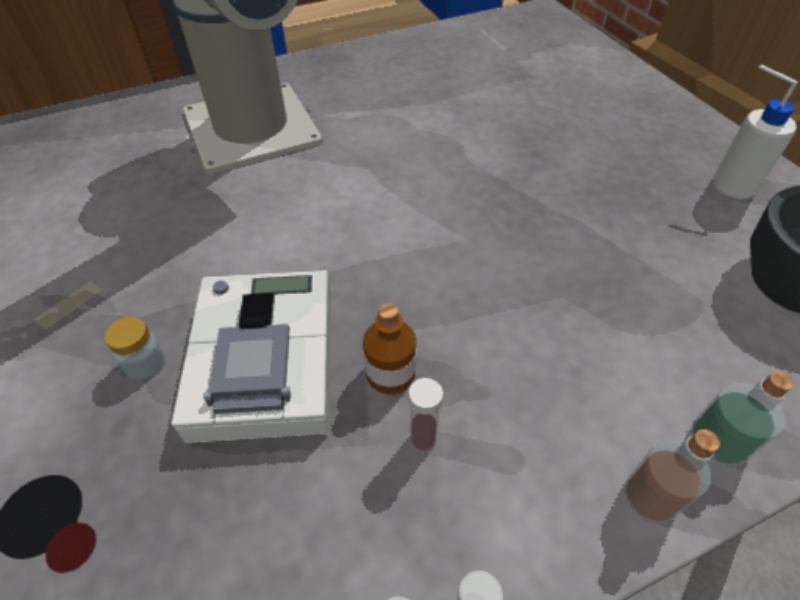

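View pics/side0.png

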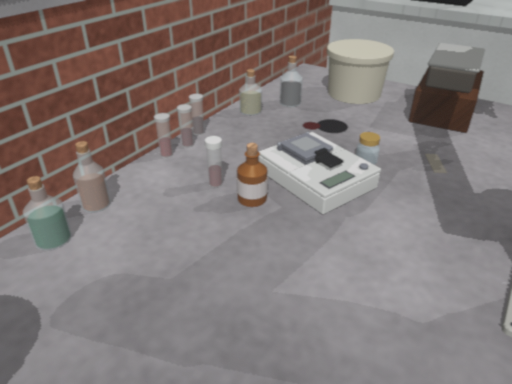

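The scene view shows the colorimeter front towards the robot: key at (220,287), black pad at (257,308) and deck corners at (202,277), (327,271), (327,416) and (175,427). The jar is on its -y side. The bottle and tube are on its +y side. The side view agrees. Next I fit the pose.

```bash
cat > h.py <<'E'
import numpy as np, cv2
from scipy.optimize import least_squares
def proj(c,T,P):
    q=np.linalg.inv(T); p=P@q[:3,:3].T+q[:3,3]
    return np.c_[c["fx"]*p[:,0]/p[:,2]+c["cx"],c["fy"]*p[:,1]/p[:,2]+c["cy"]]
def w(p,L):
    c,s=np.cos(p[2]),np.sin(p[2]); L=np.atleast_2d(L)
    return np.c_[p[0]+c*L[:,0]-s*L[:,1],p[1]+s*L[:,0]+c*L[:,1],L[:,2]]
def ray(c,T,uv,z):
    d=T[:3,:3]@[(uv[0]-c["cx"])/c["fx"],(uv[1]-c["cy"])/c["fy"],1]; return T[:3,3]+d*(z-T[2,3])/d[2]
E
python3 - <<'E'
from h import *; import pickle
d=pickle.load(open("d0.pkl","rb")); S=d["scene"];D=d["side"]
L=np.array([[-.11,-.085,.055],[-.11,.085,.055],[.11,.085,.055],[.11,-.085,.055],[-.085,-.055,.062],[-.005,-.042,.076],[-.005,.042,.076]])
uv=np.array([[202,277],[327,271],[327,416],[175,427],[220,287],[219,327],[290,325]])/1.5625
L2=np.array([[-.085,-.055,.062],[-.11,-.085,.055]]);uv2=np.array([[363,166],[376,172]])
f=lambda p:np.r_[proj(S,S["cam_to_world"],w(p,L))-uv,proj(D,D["cam_to_world"],w(p,L2))-uv2].ravel()
r=least_squares(f,[.6,-.2,0],loss="soft_l1");print(r.x,np.round(f(r.x).reshape(-1,2),1).tolist())
for n,px,z in(("jar",(127,333),.07),("bottle",(388,312),.132),("tube",(427,390),.114)):
    print(n,ray(S,S["cam_to_world"],np.array(px)/1.5625,z))
p=r.x
for L in([-.042,0,.074],[.085,0,.071]):print(w(p,L))
np.save("p.npy",p)
E
```

```text
[ 0.53530429 -0.11869122 -0.3488762 ] [[-0.1, 0.1], [0.7, -0.9], [0.1, -0.1], [-1.8, -0.1], [0.4, -0.3], [0.7, 1.1], [0.1, -0.5], [-1.1, -1.6], [3.6, -4.4]]
jar [ 0.47066087 -0.26112804  0.07      ]
bottle [0.61732265 0.02133092 0.132     ]
tube [0.71392117 0.02241062 0.114     ]
[[ 0.49583448 -0.10433386  0.074     ]]
[[ 0.61518368 -0.14774778  0.071     ]]
```

```bash
cat >> h.py <<'E'
from scipy.spatial.transform import Rotation as R
def ori(yaw): # tool down, tool x along instrument +x
    x=np.array([np.cos(yaw),np.sin(yaw),0]);z=np.array([0,0,-1.]);return R.from_matrix(np.c_[x,np.cross(z,x),z]).as_rotvec()
E
python3 - <<'E'
from h import *; from rig import manip; import pickle
p=np.load("p.npy"); o=ori(p[2])
manip.command_gripper(0.0)
manip.move_to(w(p,[-.06,0,.24])[0],o)
manip.hold(.2)
T=np.eye(4);T[:3,3]=manip.get_position();T[:3,:3]=R.from_rotvec(manip.get_ee_rot()).as_matrix()
c=manip.camera("wrist");M=T@c["mount"]
pickle.dump((c,M),open("w1.pkl","wb"))
im=np.ascontiguousarray(c["image"][:,:,::-1])
L=np.array([[-.042,0,.074],[-.058,-.02,.074],[-.058,.02,.074],[-.005,-.042,.076],[-.005,.042,.076],[-.085,-.055,.062],[-.11,.085,.055]])
for q in proj(c,M,w(p,L)): cv2.drawMarker(im,tuple(int(v) for v in np.round(q)),(0,0,255),0,8,1)
cv2.imwrite("pics/w1.png",im)
print(manip.get_position(),T[:3,3]-w(p,[-.06,0,.24])[0],manip.get_contact_force(),manip.get_width(),manip.get_time(),manip.get_joint_positions())
E
```

```text
[ 0.47893017 -0.09861673  0.23997215] [-1.58161324e-05 -5.06023438e-04 -2.99808152e-05] [0.81082313 0.54739621 0.7064247 ] 6.69957698563878e-05 3.2917 [-2.27386718e-01  2.41557281e-01  1.93605177e+00 -5.19292852e-05
  9.64000607e-01  1.69302017e+00]
```

View pics/w1.png

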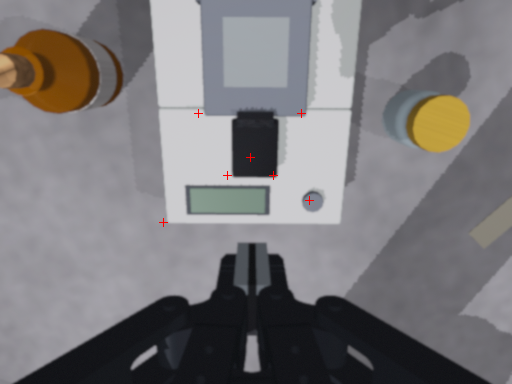

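The wrist view shows the pad at (255,150), lid front corners at (203,115) and (309,115), key at (313,201) and deck front corners at (167,223) and (340,223). My predictions are about 4 px (roughly 4 mm) too far left, so I refit and press the tab.

```bash
python3 - <<'E'
from h import *; from rig import manip; import pickle
c,M=pickle.load(open("w1.pkl","rb"))
L=np.array([[-.058,-.02,.074],[-.058,.02,.074],[-.005,-.042,.076],[-.005,.042,.076],[-.085,-.055,.062],[-.11,.085,.055],[-.11,-.085,.055]])
uv=np.array([[278,176],[233,176],[309,115],[203,115],[313,201],[168,223],[341,223]])
f=lambda q:(proj(c,M,w(q,L))-uv).ravel()
r=least_squares(f,np.load("p.npy"),loss="soft_l1");p=r.x;print(p,np.round(f(p).reshape(-1,2),1).tolist())
np.save("p2.npy",p);o=ori(p[2])
manip.servo_line(w(p,[-.045,0,.115])[0],o,rate=.12)
manip.hold(.2);f0=manip.get_contact_force();print(f0)
zc=None
for z in np.arange(.101,.084,-.001):
    manip.servo_line(w(p,[-.045,0,z])[0],rate=.02)
    df=manip.get_contact_force()-f0;print(round(z,4),np.round(df,1),round(manip.get_position()[2],4))
    if zc is None and df[2]>1.2: zc=z
    if df[2]>6 or (zc and z<zc-.0052): break
manip.hold(.5)
for n in("side","wrist"):cv2.imwrite(f"pics/p_{n}.png",manip.camera(n)["image"][:,:,::-1])
print(manip.get_time())
E
python3 -c "
import cv2,numpy as np
a=cv2.imread('pics/p_side.png')[90:220,230:430];b=cv2.imread('pics/p_wrist.png')
cv2.imwrite('pics/p.png',np.hstack([cv2.resize(a,(400,260)),cv2.resize(b,(347,260))]))"
```

```text
[ 0.53252582 -0.1224566  -0.3505827 ] [[0.1, 0.5], [-0.9, 0.5], [-2.1, -0.4], [1.0, -0.6], [1.0, 0.2], [-0.9, -0.2], [1.2, 0.1]]
[ 0.09827778 -0.10885338  0.45943838]
0.101 [ 0.2 -0.5 -0.1] 0.101
0.1 [-0.   0.2 -0.9] 0.1
0.099 [ 0.1 -0.5 -0.1] 0.099
0.098 [ 0.1 -0.6 -0.3] 0.0979
0.097 [-0.3  0.9 -0.4] 0.0969
0.096 [ 0.2 -0.3  0.4] 0.096
0.095 [-2.5  0.4  3.5] 0.095
0.094 [-6.   3.1  7.9] 0.094
7.8917
```

View pics/p.png

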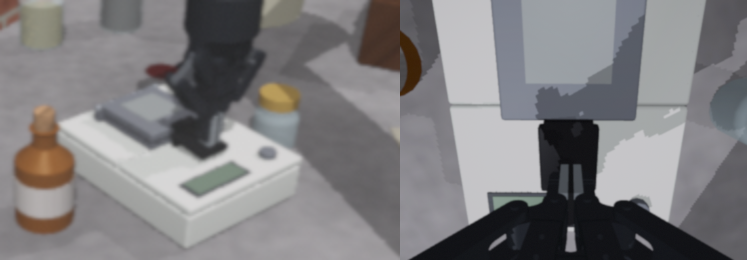

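The tip is on the pad, and the lid and instrument look undisturbed. The sideways force arises because the rocker pad swings forward as it goes down, and the fingertip resists that. I lift off and press again along the pad's arc.

Run:
```python
from h import *; from rig import manip
p=np.load("p2.npy")
manip.servo_line(w(p,[-.045,0,.099])[0],rate=.05)
manip.servo_line(w(p,[-.042,0,.0965])[0],rate=.05)
manip.hold(.2);f0=manip.get_contact_force()
a0=np.arctan2(.029,-.028);rr=np.hypot(.028,.029)
for a in np.arange(.02,.2,.02):
    x=-.014+rr*np.cos(a0+a); z=.045+rr*np.sin(a0+a)+.0215
    manip.servo_line(w(p,[x,0,z])[0],rate=.03)
    df=manip.get_contact_force()-f0;print(round(a,3),np.round([x,z],4),np.round(df,1))
    if df[2]>9: break
manip.hold(.4)
for n in("side","wrist"):cv2.imwrite(f"pics/p_{n}.png",manip.camera(n)["image"][:,:,::-1])
print(manip.get_time())
a=cv2.imread('pics/p_side.png')[90:220,230:430];b=cv2.imread('pics/p_wrist.png')
cv2.imwrite('pics/p2.png',np.hstack([cv2.resize(a,(400,260)),cv2.resize(b,(347,260))]))
```

```text
0.02 [-0.0426  0.0949] [-3.5  2.2  4. ]
0.04 [-0.0431  0.0944] [-3.5  1.5  6.3]
0.06 [-0.0437  0.0938] [-4.1  2.7  6.2]
0.08 [-0.0442  0.0932] [-4.4  2.3  7.9]
0.1 [-0.0448  0.0926] [-4.8  3.   8.5]
0.12 [-0.0453  0.0919] [-5.6  2.4  9.5]
10.5917
```

View pics/p2.png

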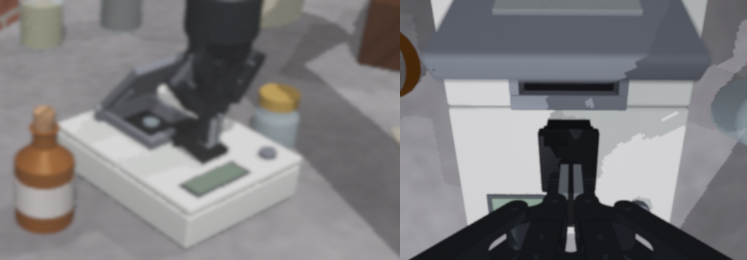

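The lid has sprung up to its rest angle: its underside is visible in the side view, and its edge is at about row 70 of the wrist crop. Next I raise the hand and push the lid back.

Run:
```python
from h import *; from rig import manip
p=np.load("p2.npy")
manip.servo_line(w(p,[-.052,0,.1])[0],rate=.05)
manip.servo_line(w(p,[-.052,0,.15])[0],rate=.1)
manip.servo_line(w(p,[.015,0,.15])[0],rate=.1)
manip.hold(.1);f0=manip.get_contact_force();u=np.array([np.cos(p[2]),np.sin(p[2]),0])
for x in np.arange(.025,.081,.005):
    manip.servo_line(w(p,[x,0,.15])[0],rate=.05)
    df=manip.get_contact_force()-f0;print(round(x,3),round(df@u,1),round(df[2],1))
    if np.linalg.norm(df)>7: break
manip.hold(.6)
for n in("scene","side"):cv2.imwrite(f"pics/q_{n}.png",manip.camera(n)["image"][:,:,::-1])
print(manip.get_time())
a=cv2.imread('pics/q_side.png')[90:220,230:430];b=cv2.imread('pics/q_scene.png')[130:320,80:330]
cv2.imwrite('pics/q.png',np.hstack([cv2.resize(a,(400,260)),cv2.resize(b,(342,260))]))
```

```text
0.025 -0.6 -0.1
0.03 0.2 -0.2
0.035 0.7 -0.5
0.04 -0.7 0.0
0.045 -0.3 0.0
0.05 0.5 -0.3
0.055 0.2 -1.0
0.06 -0.0 0.0
0.065 0.1 0.7
0.07 -0.4 0.4
0.075 0.2 0.2
0.08 0.3 0.3
16.3167
```

View pics/q.png

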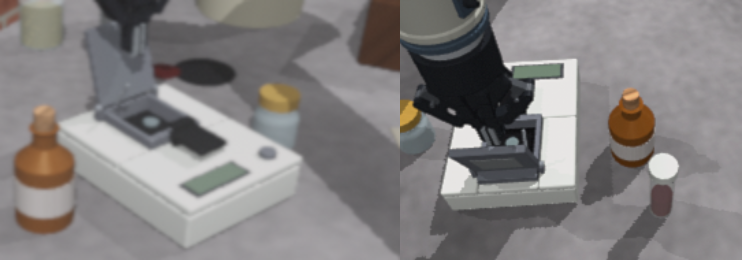

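The lid is leaning back beyond upright, clear of the fingers or nearly so. I retract and check it.

Run:
```python
from h import *; from rig import manip
p=np.load("p2.npy")
manip.servo_line(w(p,[.03,0,.155])[0],rate=.1)
manip.servo_line(w(p,[-.04,0,.19])[0],rate=.15)
manip.servo_line(w(p,[-.14,0,.28])[0],rate=.15)
manip.hold(1.0)
d={}
for n in("scene","side"):
    d[n]=manip.camera(n);cv2.imwrite(f"pics/r_{n}.png",d[n]["image"][:,:,::-1])
for n,c in d.items():  # predicted lid edge (top corner mid) at angles
    for a in(1.6,1.75,1.9):print(n,a,proj(c,c["cam_to_world"],w(p,[[.085-.09*np.cos(a),y,.071+.09*np.sin(a)] for y in(-.042,.042)])).round(0).tolist())
print(manip.get_time())
a=cv2.imread('pics/r_side.png')[90:220,230:430];b=cv2.imread('pics/r_scene.png')[130:320,80:330]
cv2.imwrite('pics/r.png',np.hstack([cv2.resize(a,(400,260)),cv2.resize(b,(342,260))]))
```

```text
scene 1.6 [[116.0, 226.0], [171.0, 222.0]]
scene 1.75 [[115.0, 234.0], [171.0, 230.0]]
scene 1.9 [[114.0, 243.0], [170.0, 239.0]]
side 1.6 [[308.0, 97.0], [280.0, 106.0]]
side 1.75 [[304.0, 96.0], [276.0, 105.0]]
side 1.9 [[300.0, 96.0], [272.0, 104.0]]
19.7917
```

View pics/r.png

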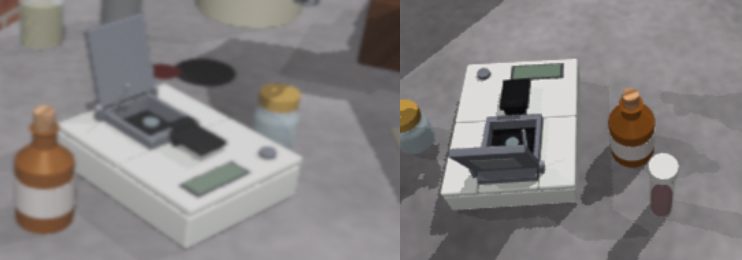

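The lid stays open with the hand away: its edge is at about (304,98)–(274,109) in the side view, near the prediction for lying on its stop. The instrument, jar, bottle and tube have not moved visibly.

```bash
python3 -c "
from rig import manip
print(manip.sign_off())"
```

```text
the job is handed in; nothing more can be done
None
```

The colorimeter is open and handed in: pressing the tab released the lid, I pushed it back past upright where it stayed open, the hand is clear, and in the images the key, tube, jar and bottle look untouched.

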